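Lift a ring stack with the bayonet key

ROBOT

A 7-joint arm with a two-finger parallel gripper is mounted at the origin on a cart in front of the work surface, level with it; the furniture and walls round the work are solid. World frame = base frame: x ahead of the robot, y to its left, z up, the work surface at z = 0. Lengths are in m, angles in rad, forces in N, time in s.
With the tool pointing down it reaches from about 0.425 to 0.925 m from the base axis. Payload 6.8 kg.
Tool frame: the origin (TCP) lies at the very end of the fingers, on their centre line; the grasp point (between the pads) lies 19 mm behind it; z points along the fingers, y is the direction in which the jaws open and shut (so a half turn about z gives the same grasp; the last joint's range is limited). The gripper opens to 85 mm and grips with 20 to 120 N. Pads are 22 mm wide; open, the fingers measure 114 mm over their backs; the gripper's body (76 mm by 85 mm) begins 54 mm behind the grasp point. The pads swing forward as they close: fully open they stand 13 mm farther back than shut.
Start: joints at [-1.326, 0.477, 0.022, 1.555, -0.011, 1.109, -0.083], TCP at [0.233, 0.633, 0.231] pointing down, gripper open.
Joint ranges: [-2.96, 2.96], [-0.34, 2.1], [-1.41, 1.46], [0.24, 2.44], [-1.37, 4.51], [0.17, 1.92], [-2.96, 2.96]. Speed limits (rad/s): [2.39, 2.39, 3.14, 3.14, 3.14, 3.14, 3.14].

INTERFACE

Orientations are given as a rotation vector (axis times angle).
In Python, from cell import env, jaws, readout, eyes gives the robot as it stands. Calls block until the motion is done:
- env.goto(position, orientation): joint-space move of the TCP to a pose.
- env.move_linear(position, rot=None, velocity=0.15, threshold=None): straight line of the TCP; rot=None keeps the orientation; velocity is the mean speed in m/s. With threshold (N) it stops when the force on the tool has changed by that much, and returns True; else False.
- env.goto_joints(angles): joint-space move.
- jaws.gripper_to(opening, strength=None): opening from 0.0 (shut) to 1.0 (fully open); strength is the grip in N (None keeps the last); returns when the fingers have stopped.
- env.sleep(seconds).
- env.solve_ik(position, orientation): joint angles nearest the present ones, or None.
- readout.observe(): the state.
- eyes.capture(name): name is "scene" or "top"; returns a dict with "pixels" (480x640x3 uint8, red, green, blue), "depth" (480x640 float32, m along the optical axis (not along the pixel's ray), 0 where there is no reading), "camera_matrix" (3x3 intrinsics, pixels), "distortion" ([k1, k2, p1, p2, k3] as OpenCV has them; the pictures are not rectified), "pose" (4x4, takes a point from camera to world coordinates). Camera axes: x right, y down, z forward; pixel columns grow to the right and rows downward; lengths in m; the calibration is good to about 2 mm. A picture is of the moment at which its call begins.
A pose or a line that the arm cannot do raises env.MotionError and nothing moves.
- env.finish_job(): hands the job in, once; it reports no verdict.
The state is a dict: "time_s": time; "qpos": joint angles; "qd": joint speeds; "joint_torque": joint torques, N m; "eef_pos": TCP position; "tcp_rot": TCP orientation; "ft_force": force on the tool from outside, world axes, zero at the start; "wrist_torque": the same for the moment, N m; "finger_gap": opening from 0.0 (shut) to 1.0 (fully open).
Only numpy, scipy, OpenCV 4.12 (cv2) and the standard library are available. Lean on these libraries where they do the work, as an engineer would, in place of code of your own. Each camera call takes 0.05 s, during which the arm holds its last target.

TASK

Take the orange-handled lifting key out of its stand, thread it down through the two rings in the grey cradle and, pressing only lightly, turn it to feel for the hidden cross-shaped hole in the carrier plate beneath them; push the foot through and turn it an eighth of a turn so that it locks under the plate. Lift the whole stack out on the key, lower it gently into the green cradle until it is fully seated and lies flat there, and let go, leaving the key standing in the stack. Never press either sprung seat down to its stop, do not touch the rings with the gripper, drop or tip them, and leave the beaker and the marker pen alone.

Things in the scene. Friction and masses are not known exactly. Their poses are not given: they have to be found in the camera images.
- key: Lifting key, loose, steel, 126 mm long, 0.12 kg. Origin: its tip; z up the shaft. From the tip: nose 0-4 mm (tapers to 8 mm wide), cross-shaped foot 4-9 mm (two bars 24 mm long, 5.5 mm wide, along the key's x and y), neck of 8 mm diameter 9-19 mm, shaft of 24 mm diameter 19-75 mm, flange of 36 mm diameter 75-81 mm, handle 81-126 mm. Starts upright, its flange on the stand, tip 5 mm over the worktop.
- key_grip (a point): Middle of the key's orange square handle (22x22 mm, 45 mm tall, faces along the key's x and y), on the key's axis 104 mm above its tip: grip the key here.
- key_stand: Grey block 70x70x80 mm, fixed, with a vertical 27 mm through hole in its middle where the key hangs at the start. Origin: centre of its underside.
- wash_cradle: Grey round cup, fixed, 98 mm across its foot; origin: centre of its underside, z up. Wall 48 mm high, inner diameter 80 mm. In it lies the stack at the start: on a sprung seat a dark carrier plate, on that the two rings.
- wash_seat (a point): Centre of the grey cradle's sprung seat at rest, 40 mm above the cradle's origin. The seat is a ring, 77 mm across, hole 41 mm, free below down to the worktop. It carries about 4 N before it gives, then sinks 1.25 mm per newton and hits its stop after 15 mm, at 16 N.
- plate_top (a point): Fixed point of the grey cradle, on its axis, 46 mm up: where the carrier's upper face lies at rest. The carrier (dark steel, loose, 72 mm across, 6 mm thick, 0.1 kg) is centred within 1 mm. Its cross-shaped hole (two crossed slots 10 mm wide, 30 mm long) is turned to a random angle that is not measured and hidden by the rings; it repeats every 90 deg. Foot on plate = tip 4 mm under its top.
- dry_cradle: Green round cup, otherwise the same as the grey one, fixed and empty at the start; the stack goes here. Origin: centre of its underside. Seated, the lower ring's origin is 46 mm above this origin.
- dry_seat (a point): Centre of the green cradle's sprung seat at rest, 40 mm above that cradle's origin, 8 mm below its rim; same spring as the grey one: gives above about 4 N, stop after 15 mm at 16 N. The stack on the key weighs about 3 to 4 N.
- ring_low: Lower ring: white plastic, outer diameter 64 mm, hole 31 mm, 18 mm thick, about 0.075 kg, loose. Origin: centre of its underside. It lies on the carrier, 46 mm above the grey cradle's origin; the rings lie up to 2 mm off centre.
- ring_top: Upper ring, blue, otherwise like ring_low, on top of it (top face 82 mm above the cradle). How the key locks: foot on the carrier, seat pressed down a few mm, turn slowly; friction holds the plate, and when the crosses match within about 9 deg it springs up round the foot and the force drops. The foot then goes through until the shaft's shoulder meets the plate (tip 19 mm under its top). Back off 1-2 mm, turn 45 deg, lift.
- beaker_50: Small empty beaker, 46x44x58 mm, bystander behind the work. Origin: centre of its underside.
- marker: Red-capped white marker pen, 135 mm long, bystander lying behind the work. Origin: centre of its underside.
Things that resemble listed ones, but are neither listed nor needed, are in the scene too. What is meant by the key is not turquoise, and is the smaller of those in its own colour.

How it is judged:
On the way:
1. both rings hang on the upright key at least 14 mm above where they lie when seated (height (world z) of ring_low above 0.06 m and height (world z) of ring_top above 0.078 m and horizontal distance between each of ring_low, ring_top and key below 0.01 m and angle between key's own z axis and vertical below 0.25 rad), for 0.2 s.
At the end, for the whole second after the job is handed in: Rings at rest in the green cradle in first order, flat (0.1 rad), within 12 mm of its axis, no more than 4 mm above and 6 mm below seated height (46 and 64 mm over its origin); key released in the stack, within 0.25 rad of upright, 15 mm of the axis, tip under 42 mm high (horizontal distance between each of ring_low, ring_top and dry_cradle below 0.012 m and z of ring_low in the frame of dry_cradle between 0.04 and 0.05 m and z of ring_top in the frame of dry_cradle between 0.058 and 0.068 m and angle between each of ring_low, ring_top's own z axis and vertical below 0.1 rad and linear speed of each of ring_low, ring_top, key below 0.02 m/s and horizontal distance between key and dry_cradle below 0.015 m and z of key in the frame of dry_cradle below 0.042 m and angle between key's own z axis and vertical below 0.25 rad); the robot touches nothing.
It fails at once if the sprung seat of the grey cradle is pressed to its stop (more than 20 N on the cradle) (contact force between wash_cradle and anything else above 20 N).
It fails at once if the sprung seat of the green cradle is pressed to its stop (more than 20 N on the cradle) (contact force between dry_cradle and anything else above 20 N).
It fails at once if a ring is touched with the fingers or arm (contact force between any of the fingers, the arm and ring_low above 1 N or contact force between any of the fingers, the arm and ring_top above 1 N).
It fails at once if a ring falls to the worktop or tips over (height (world z) of any of ring_low, ring_top below 0.02 m or angle between any of ring_low, ring_top's own z axis and vertical above 0.45 rad).
It fails at once if the beaker or the marker pen is moved more than 30 mm (distance of any of beaker_50, marker from where it was at the start of the episode above 0.03 m).
It also fails if it takes over 72 s, if anything falls off the work surface, if the arm or the gripper's body presses on something with over 40 N, if the wrist force passes 120 N, or if a joint passes its speed limit or range.

## Working session

There is one attempt and no reset: what is moved stays moved. The work goes in short steps, each a Python script; the robot and the scene stay as the last script left them, time stands still between calls to the robot, and variables do not carry over. Pictures are saved under pics/ and viewed, and the job is handed in when it is done.

```bash
ls; mkdir -p pics
python3 - <<'E'
from cell import env,jaws,readout,eyes
import cv2,numpy as np,pickle
o=readout.observe();print({k:np.round(v,3).tolist() for k,v in o.items()})
for n in("scene","top"):
    c=eyes.capture(n);pickle.dump(c,open(f"{n}.pkl","wb"))
    cv2.imwrite(f"pics/{n}0.png",c["pixels"][:,:,::-1]);print(n,c["camera_matrix"],c["distortion"],c["pose"])
E
```

```text
pics
{'time_s': 0.0, 'qpos': [-1.326, 0.478, 0.022, 1.556, -0.011, 1.109, -0.083], 'qd': [0.002, -0.001, 0.001, -0.001, -0.001, 0.001, 0.001], 'joint_torque': [-0.001, -59.643, 1.607, -28.121, 0.012, 0.009, -0.0], 'eef_pos': [0.233, 0.633, 0.23], 'tcp_rot': [-0.551, -3.093, 0.003], 'ft_force': [-0.318, 0.671, 0.466], 'wrist_torque': [-0.003, -0.014, -0.008], 'finger_gap': 0.998}
scene [[612.94086115   0.         310.64045762]
 [  0.         612.94086115 236.54210803]
 [  0.           0.           1.        ]] [0.03364764 0.         0.         0.         0.        ] [[ 0.69898895 -0.38783074  0.60083422 -0.14488026]
 [-0.7149463  -0.39814644  0.57474446 -0.64130967]
 [ 0.01631644 -0.83130423 -0.55557812  0.76744012]
 [ 0.          0.          0.          1.        ]]
top [[567.56418107   0.         320.12991536]
 [  0.         567.56418107 240.9143883 ]
 [  0.           0.           1.        ]] [-0.01569394  0.          0.          0.          0.        ] [[ 0.01697355 -0.99801349  0.06067106  0.51773363]
 [-0.99983235 -0.01735871 -0.00582691  0.06315079]
 [ 0.00686851 -0.06056199 -0.99814081  1.06481239]
 [ 0.          0.          0.          1.        ]]
```

View pics/scene0.png

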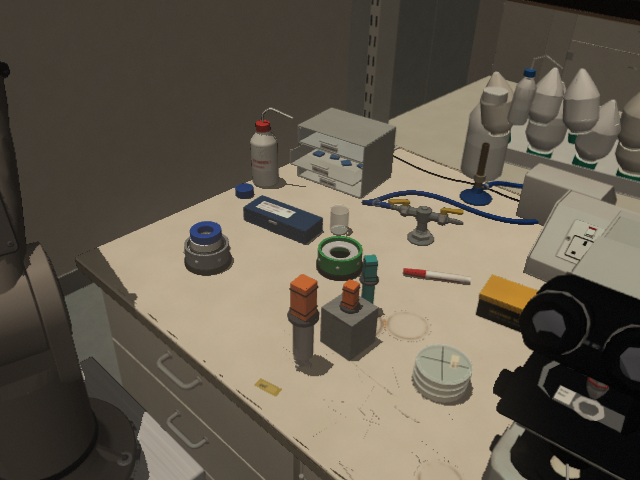

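View pics/top0.png

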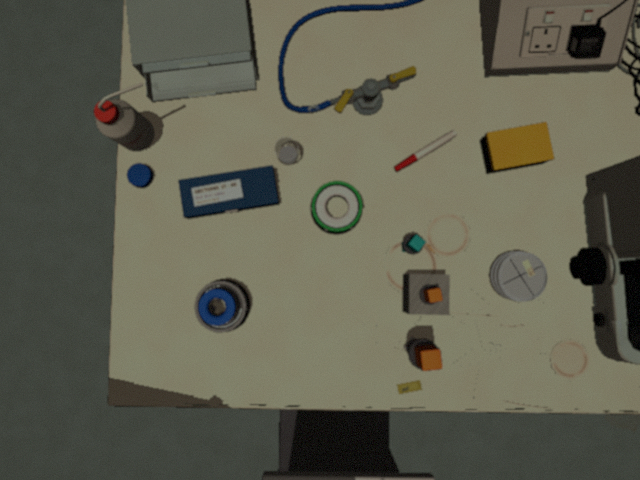

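The scene shows the small orange key in its grey stand (scene 350,320; top 430,295), with a larger orange decoy nearby (303,320) and a turquoise one (370,280). The grey cradle with the blue ring is at top (220,305), the green cradle at (337,206), the beaker at (289,152) and the marker at (425,150).

```bash
cat > h.py <<'E'
import cv2,numpy as np,pickle
def cloud(c):
    h,w=c["depth"].shape
    uu,vv=np.meshgrid(np.arange(w),np.arange(h))
    p=np.stack([uu,vv],-1).reshape(-1,1,2).astype(np.float64)
    n=cv2.undistortPoints(p,c["camera_matrix"],c["distortion"]).reshape(h,w,2)
    d=c["depth"].astype(float)
    P=np.dstack([n*d[...,None],d])
    P=P@c["pose"][:3,:3].T+c["pose"][:3,3]
    P[d==0]=np.nan
    return P
def circ(xy):
    A=np.c_[2*xy,np.ones(len(xy))];b=(xy**2).sum(1)
    s=np.linalg.lstsq(A,b,rcond=None)[0];return s[:2],np.sqrt(s[2]+s[:2]@s[:2])
E
python3 - <<'E'
from h import *
for n in("scene","top"):
    c=pickle.load(open(n+".pkl","rb"));P=cloud(c);I=c["pixels"]
    hsv=cv2.cvtColor(I,cv2.COLOR_RGB2HSV);H,S,V=[hsv[...,i].astype(int) for i in range(3)]
    print(n,"table z",np.nanmedian(P[(abs(P[...,2])<.02)][:,2]))
    box=lambda x,y,r:(np.hypot(P[...,0]-x,P[...,1]-y)<r)
    org=(H<14)&(S>150)&(V>60)&(P[...,2]>.05)
    k,l,st,ce=cv2.connectedComponentsWithStats(org.astype(np.uint8))
    for i in range(1,k):
        if st[i,4]>25:
            q=P[l==i];zt=np.nanpercentile(q[:,2],97);t=q[q[:,2]>zt-.005]
            print("orange",ce[i].round(),st[i,4],"ztop",zt.round(4),"top centre",((t.max(0)+t.min(0))/2).round(4),np.round(np.ptp(t,0),4), cv2.minAreaRect((t[:,:2]*1000).astype(np.float32)))
    blue=(H>100)&(H<130)&(S>120)&(abs(P[...,2]-.082)<.012)&(P[...,1]>.1)&(P[...,0]<.55)
    q=P[blue]; print("blue",len(q),np.nanmedian(q,0), cv2.minEnclosingCircle((q[:,:2]*1000).astype(np.float32)))
    gr=(H>45)&(H<80)&(S>100)&(abs(P[...,2]-.048)<.008)&(P[...,0]>.4)
    q=P[gr]; print("green",len(q),np.nanmedian(q,0), cv2.minEnclosingCircle((q[:,:2]*1000).astype(np.float32)),circ(q[:,:2]))
    if len(q): 
        x,y=circ(q[:,:2])[0]
    for nm,z0,z1 in(("stand",.074,.086),("washrim",.042,.053)):
        m=(P[...,2]>z0)&(P[...,2]<z1)
        cx,cy=(.44,-.13) if nm=="stand" else (.42,.24)
        m&=box(cx,cy,.09);q=P[m]
        if len(q): print(nm,len(q),q.mean(0),cv2.minAreaRect((q[:,:2]*1000).astype(np.float32)),cv2.minEnclosingCircle((q[:,:2]*1000).astype(np.float32)),circ(q[:,:2]))
E
python3 - <<'E'
import cv2
I=cv2.imread('pics/top0.png')
a=cv2.resize(I[220:400,370:490],None,fx=3.3,fy=3.3,interpolation=2);b=cv2.resize(I[250:360,160:280],None,fx=3.3,fy=3.3,interpolation=2)
import numpy as np
b=cv2.copyMakeBorder(b,0,a.shape[0]-b.shape[0],0,0,0);cv2.imwrite('pics/z.png',np.hstack([a,b]))
E
```

```text
scene table z 0.0008519832659243942
orange [262. 126.] 142 ztop 0.1695 top centre [0.775  0.4094 0.1675] [0.0364 0.0351 0.006 ] ((775.5000610351562, 408.4361267089844), (34.95001983642578, 31.631338119506836), 46.997642517089844)
orange [303. 284.] 363 ztop 0.1837 top centre [ 0.3909 -0.1159  0.1816] [0.0334 0.0319 0.0054] ((390.7278747558594, -115.97047424316406), (33.05670166015625, 31.498188018798828), 2.0552659034729004)
orange [350. 293.] 350 ztop 0.1328 top centre [ 0.4897 -0.1308  0.1308] [0.0241 0.0245 0.006 ] ((489.1429138183594, -131.15438842773438), (25.569202423095703, 22.437040328979492), 8.337427139282227)
orange [303. 302.] 420 ztop 0.1652 top centre [ 0.3898 -0.1181  0.164 ] [0.0348 0.0291 0.0075] ((384.94085693359375, -123.68597412109375), (20.932968139648438, 39.88032913208008), 53.48619842529297)
orange [302. 315.] 85 ztop 0.1274 top centre [ 0.3895 -0.1178  0.1257] [0.0313 0.03   0.0062] ((383.26104736328125, -123.73452758789062), (22.238122940063477, 38.66404724121094), 49.14637756347656)
blue 288 [0.46245947 0.23715091 0.08211652] ((460.7698059082031, 235.925079
[... 1515 characters left out ...]
38086 0.04753598] ((718.595458984375, -157.4788818359375), 437.5372009277344) (array([ 0.62902314, -0.19187802]), np.float64(0.2266980028137307))
stand 1341 [ 0.48938171 -0.13161296  0.07995074] ((489.0854797363281, -133.04641723632812), (70.21923828125, 69.54491424560547), 89.98977661132812) ((488.7926025390625, -132.36561584472656), 47.878971099853516) (array([ 0.48925224, -0.13342722]), np.float64(0.030967449515905892))
washrim 804 [0.46140877 0.23083048 0.04665876] ((460.2765197753906, 234.06626892089844), (89.03178405761719, 90.38739013671875), 1.3712141513824463) ((460.8193359375, 234.14259338378906), 46.26618194580078) (array([0.46033332, 0.23443161]), np.float64(0.03901884217062784))
```

View pics/z.png

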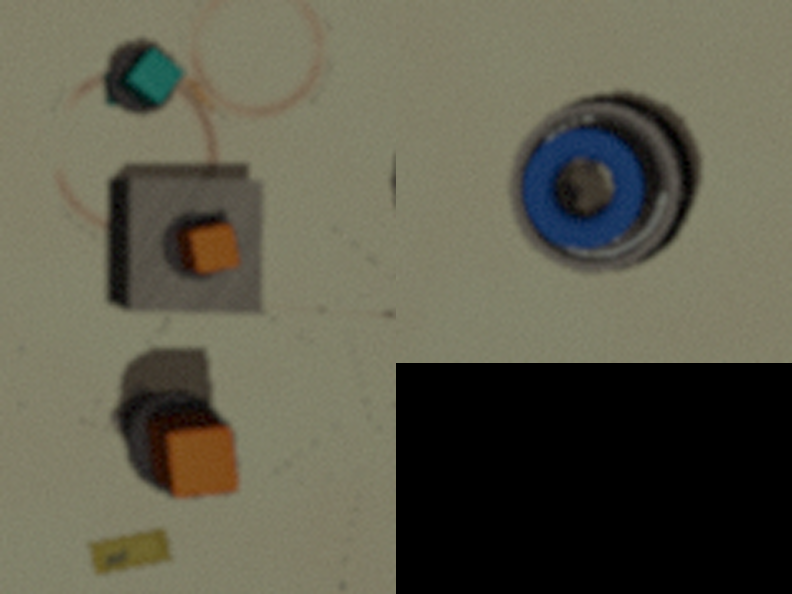

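Run:
```python
from h import *
from scipy.optimize import minimize
for n in("scene","top"):
    c=pickle.load(open(n+".pkl","rb"));P=cloud(c);I=c["pixels"]
    hsv=cv2.cvtColor(I,cv2.COLOR_RGB2HSV);H,S,V=[hsv[...,i].astype(int) for i in range(3)]
    for nm,(x,y) in dict(wash=(.461,.2345),dry=(.64,.03)).items():
        if n=="scene" or 1:
            m=(abs(P[...,2]-.0475)<.006)&(np.hypot(P[...,0]-x,P[...,1]-y)<.065)
            if nm=="wash": m&=~((H>100)&(H<130)&(S>120))
            if nm=="dry":m&=(H>45)&(H<82)&(S>90)
        q=P[m][:,:2]
        best=None
        def f(s):
            r=np.hypot(*(q-s[:2]).T); return np.minimum(abs(r-s[2]),.006).sum()
        r=min((minimize(f,(x+dx,y+dy,.0425),method="Nelder-Mead",options=dict(xatol=1e-5,fatol=1e-7)) for dx in(-.01,-.005,0,.005,.01) for dy in(-.01,0,.01)),key=lambda r:r.fun)
        rr=np.hypot(*(q-r.x[:2]).T)
        mec=cv2.minEnclosingCircle((q[rr<.05]*1000).astype(np.float32))
        a=np.arctan2(*(q-r.x[:2]).T[::-1])
        print(n,nm,len(q),r.x.round(4),r.fun/len(q),mec,np.percentile(rr,[5,25,50,75,95]).round(4),np.histogram(a,8)[0])
    # handle top by colour
    org=(H<14)&(S>150)&(V>60)&(P[...,2]>.05);
    m=(np.hypot(P[...,0]-.489,P[...,1]+.131)<.04)&(H<16)&(S>120)&(P[...,2]>.095)
    print(n,"key body z>95:",np.nanmean(P[m],0).round(4),m.sum(), cv2.minAreaRect((P[m][:,:2]*1000).astype(np.float32)))
    for nm,(x,y,r0) in dict(beaker=(.73,.12,.05),marker=(.75,-.12,.1)).items():
        m=(P[...,2]>.008)&(P[...,2]<.07)&(np.hypot(P[...,0]-x,P[...,1]-y)<r0)
        if m.any(): print(nm,P[m].min(0).round(3),P[m].max(0).round(3))
# top-face bright orange in top image
c=pickle.load(open("top.pkl","rb"));I=c["pixels"].astype(int);
R=I[280:310,415:450,0]-I[280:310,415:450,2]
print(R[5:28:1,4:30:1])
```

```text
scene wash 480 [0.4596 0.2354 0.043 ] 0.0033948301920233887 ((459.0892333984375, 235.55813598632812), 47.1363639831543) [0.0285 0.0326 0.0407 0.0435 0.0457] [112 124  89  53   4   0  31  67]
scene dry 402 [0.6434 0.0296 0.043 ] 0.001755713635883179 ((644.2567749023438, 30.846845626831055), 48.08842086791992) [0.0393 0.0415 0.043  0.0444 0.0464] [63 66 38 39 64 61 29 42]
scene key body z>95: [ 0.4851 -0.1339  0.118 ] 350 ((489.1429138183594, -131.15438842773438), (25.569202423095703, 22.437040328979492), 8.337427139282227)
beaker [0.686 0.1   0.008] [0.77  0.165 0.062]
marker [ 0.716 -0.195  0.008] [ 0.795 -0.077  0.019]
top wash 822 [0.4605 0.2334 0.0428] 0.003065081703445419 ((460.8683776855469, 234.1019287109375), 46.29631423950195) [0.0146 0.0345 0.0412 0.0437 0.0455] [102 107 127 114  99  83  97  93]
top dry 442 [0.6439 0.0284 0.0427] 0.0013307284235715884 ((644.3425903320312, 28.099180221557617), 45.60450744628906) [0.0405 0.0413 0.0427 0.044  0.0451] [54 60 61 56 53 57 51 50]
top key body z>95: [ 0.4896 -0.1303  0.1252] 232 ((489.2711486816406, -132.31893920898438), (22.4230079
[... 1957 characters left out ...]
92  83  70
   62  52  49  45  37  25  20  13]
 [ 13  17  14  13  10   6   7   9  10  23  40  61  70  67  58  53  44  35
   30  20  20  20  19  16  15  16]
 [ 13  14  15  13  14  12   8   8   9   6  14  24  30  29  22  22  15  16
   15  14  14  14  15  14  15  16]
 [ 15  14  16  16  14  14  15  12  14   9  12  10   9  11  15  12  13  15
   15  14  15  15  15  13  13  17]
 [ 14  16  14  15  16  16  16  13  12  12  13  14  13  13  16  15  14  14
   11  16  16  17  18  16  16  16]
 [ 14  14  17  13  17  17  17  12  18  17  16  15  13  14  15  16  13  13
   16  15  14  14  15  15  16  14]
 [ 15  15  17  18  13  17  14  16  14  15  17  17  15  16  15  14  15  14
   14  13  15  15  16  14  13  16]]
```

```bash
cat >> h.py <<'E'
from scipy.spatial.transform import Rotation as Rn
def down(a):
    y=np.array([np.cos(a),np.sin(a),0]);z=np.array([0,0,-1.]);x=np.cross(y,z)
    return Rn.from_matrix(np.c_[x,y,z]).as_rotvec()
E
python3 - <<'E'
from h import *
from cell import env,readout
for nm,p in dict(key=(.489,-.1315,.2),wash=(.4605,.2345,.2),dry=(.644,.029,.2)).items():
    for d in range(-180,180,30):
        q=env.solve_ik(p,down(np.radians(d+10.5)))
        print(nm,d,None if q is None else np.round(q,2))
R=Rn.from_rotvec(readout.observe()["tcp_rot"]).as_matrix();print(np.degrees(np.arctan2(R[1,1],R[0,1])))
E
```

```text
key -180 [-0.81  0.54  1.29  2.04 -0.61  1.03 -2.18]
key -150 [-0.81  0.54  1.29  2.04 -0.61  1.03 -1.65]
key -120 [-0.65  0.35  0.99  2.03 -0.36  0.94 -1.39]
key -90 [-0.65  0.35  0.99  2.03 -0.37  0.94 -0.86]
key -60 [-0.64  0.35  0.98  2.03 -0.36  0.94 -0.35]
key -30 [-0.63  0.34  0.95  2.03 -0.34  0.94  0.16]
key 0 [-0.6   0.33  0.91  2.03 -0.32  0.93  0.66]
key 30 [-0.57  0.31  0.86  2.03 -0.3   0.93  1.16]
key 60 [-0.51  0.29  0.79  2.02 -0.26  0.92  1.65]
key 90 [-0.46  0.28  0.72  2.02 -0.23  0.92  2.14]
key 120 [-0.44  0.28  0.7   2.02 -0.22  0.92  2.65]
key 150 [ 1.07  0.48 -1.18  1.93  0.51  1.07  2.48]
wash -180 [-0.43  0.26 -0.19  1.95  0.06  0.93  2.68]
wash -150 [-1.53  0.56  1.29  2.01 -0.63  1.05 -2.37]
wash -120 [-1.21  0.31  0.76  2.   -0.27  0.93 -2.23]
wash -90 [-1.14  0.29  0.67  2.   -0.22  0.92 -1.75]
wash -60 [-1.06  0.28  0.56  1.99 -0.18  0.92 -1.27]
wash -30 [-1.    0.27  0.48  1.99 -0.16  0.92 -0.77]
wash 0 [-0.93  0.26  0.41  1.99 -0.13  0.92 -0.28]
wash 30 [-0.85  0.26  0.31  1.98 -0.1   0.92  0.21]
wash 60 [-0.77  0.25  0.21  1.98 -0.07  0.92  0.7 ]
wash 90 [-0.69  0.25  0.11  1.97 -0.04  0.92  1.2 ]
wash 120 [-0.59  0.25  0.    1.96 -0.    0.92  1.69]
wash 150 [-0.52  0.26 -0.09  1.96  0.03  0.93  2.18]
dry -180 [-0.9   0.83  1.27  1.71 -0.84  1.25 -2.39]
dry -150 [-0.9   0.83  1.27  1.71 -0.84  1.25 -1.86]
dry -120 [-0.74  0.6   0.88  1.71 -0.51  1.08 -1.61]
dry -90 [-0.65  0.55  0.74  1.7  -0.42  1.05 -1.17]
dry -60 [-0.65  0.55  0.74  1.7  -0.41  1.05 -0.65]
dry -30 [-0.61  0.53  0.67  1.7  -0.37  1.04 -0.16]
dry 0 [-0.57  0.51  0.61  1.69 -0.33  1.04  0.33]
dry 30 [-0.51  0.5   0.51  1.69 -0.28  1.03  0.8 ]
dry 60 [-0.44  0.48  0.41  1.69 -0.22  1.02  1.28]
dry 90 [-0.37  0.47  0.31  1.68 -0.16  1.02  1.75]
dry 120 [-0.29  0.46  0.21  1.68 -0.11  1.02  2.23]
dry 150 [-0.2   0.46  0.08  1.67 -0.04  1.02  2.69]
69.7857474025192
```

Run:
```python
from h import *
from cell import env,readout,jaws,eyes
a=np.radians(-79.5)
env.goto((.489,-.1318,.25),down(a))
o=readout.observe();print(o["time_s"],o["eef_pos"],o["qpos"])
env.move_linear((.489,-.1318,.145),velocity=.2)
o=readout.observe();print(o["time_s"],o["eef_pos"],o["ft_force"])
c=eyes.capture("scene");cv2.imwrite("pics/s1.png",cv2.resize(c["pixels"][180:400,220:480,::-1],None,fx=3,fy=2.7))
```

```text
2.9417 [ 0.4894106  -0.13091633  0.24992228] [-0.7237571   0.27716908  1.04609059  1.97601055 -0.27793335  1.04134152
 -0.93714098]
3.6167 [ 0.48956928 -0.13215977  0.14569279] [-0.06820515  0.06867957 -0.19798811]
```

View pics/s1.png

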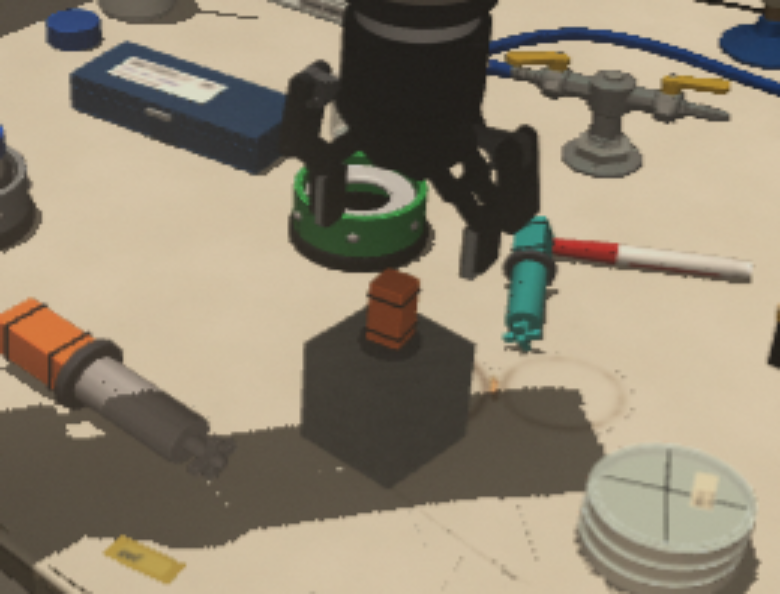

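The hand is over the key at crop (390,310). The big decoy key now lies on its side at crop (100,370). It looks like it stands unstably on its nose and toppled by itself. The path stays clear of it, and I'll check that it isn't rolling toward the edge.

Run:
```python
from h import *
from cell import env,readout,jaws,eyes
t=env.move_linear((.489,-.1318,.0905),velocity=.08,threshold=8)
o=readout.observe();print(t,o["time_s"],o["eef_pos"],o["ft_force"])
c=eyes.capture("scene");cv2.imwrite("pics/s2.png",c["pixels"][:,:,::-1])
P=cloud(c);hsv=cv2.cvtColor(c["pixels"],cv2.COLOR_RGB2HSV)
m=(hsv[...,0]<14)&(hsv[...,1]>150)&(P[...,0]<.45)&(abs(P[...,1])<.3)&(P[...,2]>0.005)
print("decoy handle",P[m].mean(0),P[m].min(0),P[m].max(0))
```

```text
False 4.5 [ 0.48917011 -0.13209671  0.09063413] [ 0.4596602   0.03844486 -1.01909366]
decoy handle [0.37803224 0.05478833 0.04003871] [0.36674372 0.02064796 0.01494827] [0.40006729 0.08355003 0.05005554]
```

View pics/s2.png

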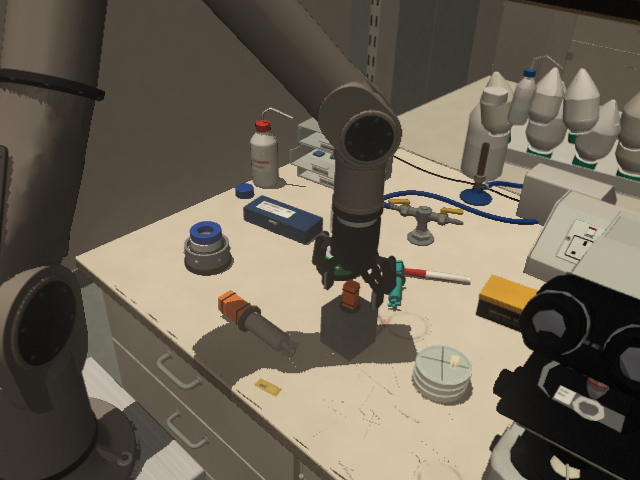

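The decoy lies at rest around scene (255,318), well on the table, and the handle of our key (350,293) is between the fingers. Gripping now.

```bash
python3 - <<'E'
from h import *
from cell import env,readout,jaws,eyes
def S():
    o=readout.observe();print(round(o["time_s"],2),o["eef_pos"].round(4) if hasattr(o["eef_pos"],'round') else o["eef_pos"],np.round(o["ft_force"],2),np.round(o["wrist_torque"],3),round(o["finger_gap"],3));return o
S();jaws.gripper_to(0.0,60);S()
t=env.move_linear((.489,-.1318,.13),velocity=.08,threshold=12);print(t);S()
if not t:
    env.move_linear((.489,-.1318,.215),velocity=.15);S()
for n in("scene","top"):
    c=eyes.capture(n);cv2.imwrite(f"pics/{n}3.png",c["pixels"][:,:,::-1]);pickle.dump(c,open(n+"3.pkl","wb"))
E
python3 -c "
import cv2,numpy as np
a=cv2.imread('pics/scene3.png')[160:360,250:450];b=cv2.imread('pics/top3.png')[180:380,350:550]
cv2.imwrite('pics/z3.png',cv2.resize(np.hstack([a,b]),None,fx=2,fy=2))"
```

```text
4.55 [ 0.4893 -0.1321  0.0908] [ 0.55  0.18 -0.63] [-0.012 -0.02   0.004] 1.001
5.15 [ 0.4893 -0.1316  0.0907] [-0.82  2.33  2.39] [ 0.287 -0.023 -0.008] 0.252
False
5.79 [ 0.4891 -0.1316  0.1302] [ 1.05  0.48 -1.48] [ 0.025  0.011 -0.007] 0.255
6.51 [ 0.4885 -0.1314  0.2142] [-0.86 -0.39 -1.3 ] [-0.061  0.041  0.018] 0.249
```

View pics/z3.png

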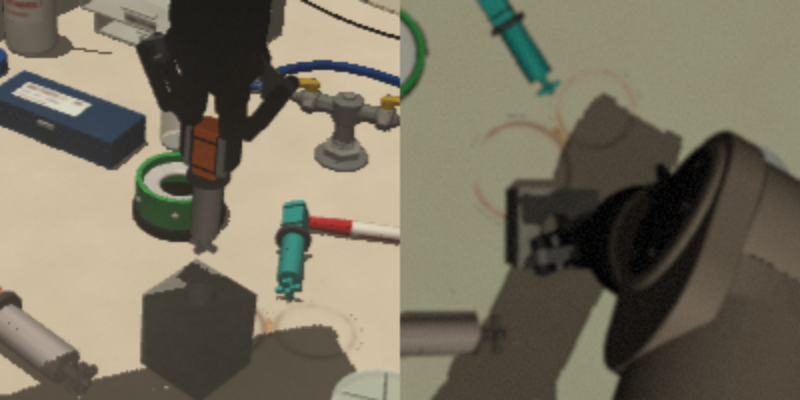

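Run:
```python
from h import *
from scipy.optimize import least_squares
c=pickle.load(open("scene3.pkl","rb"));P=cloud(c)
o=np.array([.4885,-.1314])
near=np.hypot(P[...,0]-o[0],P[...,1]-o[1])<.03
tip=.2142-.085
for lo,hi in((.02,.035),(.035,.05),(.05,.065),(.065,.073)):
    m=near&(P[...,2]>tip+lo)&(P[...,2]<tip+hi);q=P[m]
    r=least_squares(lambda s:np.hypot(q[:,0]-s[0],q[:,1]-s[1])-.012,o,loss="soft_l1",f_scale=.001)
    vs,us=np.nonzero(m)
    print(lo,len(q),r.x.round(4),np.abs(r.fun).mean().round(4),us.min(),us.max())
m=near&(P[...,2]>tip-.02);print("lowest z",np.nanmin(P[m][:,2]),np.percentile(P[m][:,2],[1,3]),"expected tip",tip)
# flange
for z in np.arange(tip-.01,tip+.1,.006):
    q=P[near&(abs(P[...,2]-z)<.003)]
    if len(q): 
        r=np.array([.699,-.715]); l=q[:,:2]@r; print((z-tip).round(3),len(q),"width",np.ptp(l).round(4),"mid off",((l.max()+l.min())/2-o@r).round(4))
```

```text
0.02 105 [ 0.4899 -0.1302] 0.0009 345 359
0.035 106 [ 0.4897 -0.1302] 0.0008 345 359
0.05 114 [ 0.4897 -0.1304] 0.0009 346 360
0.065 34 [ 0.4896 -0.1306] 0.0008 347 360
lowest z 0.13027977628604603 [0.1365717  0.15019924] expected tip 0.12919999999999998
0.002 7 width 0.015 mid off 0.0002
0.008 56 width 0.021 mid off 0.0002
0.014 4 width 0.0048 mid off -0.0001
0.02 25 width 0.0214 mid off -0.0005
0.026 42 width 0.0235 mid off 0.0003
0.032 45 width 0.0231 mid off -0.0001
0.038 46 width 0.0231 mid off -0.0004
0.044 36 width 0.0214 mid off -0.0001
0.05 46 width 0.023 mid off 0.0004
0.056 42 width 0.0228 mid off 0.0003
0.062 50 width 0.0228 mid off -0.0001
0.068 33 width 0.0211 mid off 0.0002
0.074 22 width 0.032 mid off 0.0005
0.08 109 width 0.0336 mid off -0.0002
0.086 51 width 0.0328 mid off -0.0026
0.092 74 width 0.0382 mid off -0.0031
0.098 93 width 0.0454 mid off 0.0003
```

```bash
cat >> h.py <<'E'
from cell import env,readout,jaws,eyes
def S(*l):
    o=readout.observe();print(*l,round(o["time_s"],2),np.round(o["eef_pos"],4),np.round(o["ft_force"],2),np.round(o["wrist_torque"],3),round(o["finger_gap"],3));return o
W=np.array([.4602,.2344]);D=np.array([.6438,.0292]);OFF=.085
E
python3 - <<'E'
from h import *
a=np.radians(-79.5)
env.goto((*W,.215),down(a));S()
env.move_linear((*W,.093+OFF),velocity=.12);S()
for n in("scene","top"):
    c=eyes.capture(n);cv2.imwrite(f"pics/{n}4.png",c["pixels"][:,:,::-1]);pickle.dump(c,open(n+"4.pkl","wb"))
c=pickle.load(open("scene4.pkl","rb"));P=cloud(c)
o=readout.observe()["eef_pos"][:2]
from scipy.optimize import least_squares
r2=np.array([.699,-.715])
near=np.hypot(P[...,0]-o[0],P[...,1]-o[1])<.03
for lo,hi in((.02,.04),(.04,.06)):
    m=near&(P[...,2]>.093+lo)&(P[...,2]<.093+hi);q=P[m]
    r=least_squares(lambda s:np.hypot(q[:,0]-s[0],q[:,1]-s[1])-.012,o,loss="soft_l1",f_scale=.001)
    l=q[:,:2]@r2;print(len(q),r.x.round(4),"lat",((l.max()+l.min())/2-o@r2).round(4))
hsv=cv2.cvtColor(c["pixels"],cv2.COLOR_RGB2HSV);H,S_,V=[hsv[...,i].astype(int) for i in range(3)]
m=(H>100)&(H<130)&(S_>120)&(abs(P[...,2]-.082)<.004)&(np.hypot(P[...,0]-o[0],P[...,1]-o[1])<.05)
q=P[m];l=q[:,:2]@r2;print("ring lat",((l.max()+l.min())/2-o@r2).round(4),np.ptp(l))
m=(abs(P[...,2]-.0475)<.004)&(np.hypot(P[...,0]-o[0],P[...,1]-o[1])<.055)&~((H>100)&(H<130)&(S_>120))
q=P[m];l=q[:,:2]@r2;print("rim lat",((l.max()+l.min())/2-o@r2).round(4),np.ptp(l))
E
python3 -c "
import cv2,numpy as np
a=cv2.imread('pics/scene4.png')[130:290,130:290];b=cv2.imread('pics/top4.png')[220:380,140:300]
cv2.imwrite('pics/z4.png',cv2.resize(np.hstack([a,b]),None,fx=2.5,fy=2.5))"
```

```text
7.98 [0.4607 0.2329 0.2151] [-0.16 -0.23 -1.54] [-0.028  0.006 -0.064] 0.25
8.44 [0.4606 0.2334 0.1781] [ 1.25 -0.06 -0.96] [-0.005  0.033 -0.028] 0.25
104 [0.4625 0.2342] lat 0.0013
99 [0.4622 0.2345] lat 0.0013
ring lat -0.0097 0.04274067069081887
rim lat -0.002 0.09098941605799346
```

View pics/z4.png

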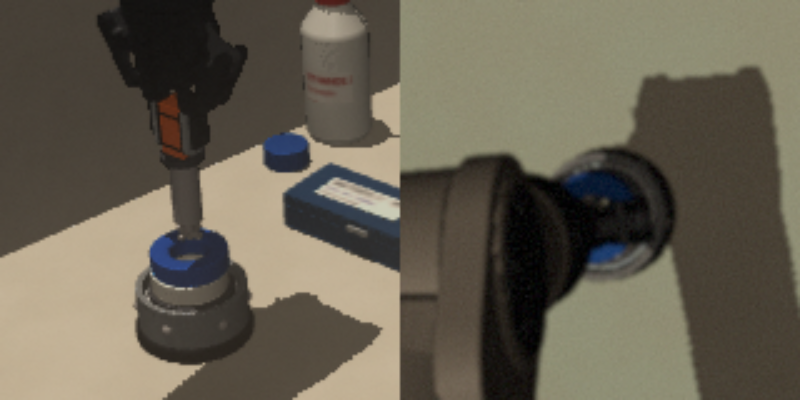

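```bash
cat > meas.py <<'E'
from h import *
from scipy.optimize import least_squares
r2=np.array([.699,-.715])
def meas(c,o,tip):
    P=cloud(c);near=np.hypot(P[...,0]-o[0],P[...,1]-o[1])<.03
    m=near&(P[...,2]>tip+.02)&(P[...,2]<tip+.07);q=P[m]
    r=least_squares(lambda s:np.hypot(q[:,0]-s[0],q[:,1]-s[1])-.012,o,loss="soft_l1",f_scale=.001)
    hsv=cv2.cvtColor(c["pixels"],cv2.COLOR_RGB2HSV);H,S_,V=[hsv[...,i].astype(int) for i in range(3)]
    bl=(H>100)&(H<130)&(S_>120)
    near=np.hypot(P[...,0]-o[0],P[...,1]-o[1])<.06
    # ring top outer side wall: blue pts r=32
    q=P[bl&near&(P[...,2]>.066)&(P[...,2]<.078)]
    b=least_squares(lambda s:np.hypot(q[:,0]-s[0],q[:,1]-s[1])-.032,o,loss="soft_l1",f_scale=.001)
    # cradle outer wall
    res=[]
    for lo,hi in((.015,.025),(.025,.035),(.035,.044)):
        q=P[near&(P[...,2]>lo)&(P[...,2]<hi)]
        w=least_squares(lambda s:np.hypot(q[:,0]-s[0],q[:,1]-s[1])-s[2],(*o,.045),loss="soft_l1",f_scale=.001)
        res.append(w.x.round(4))
    print("key",r.x.round(4),"ringtop",b.x.round(4),np.abs(b.fun).mean().round(4),"wall",res)
    print("lat key/ring/wall",[(v[:2]@r2-o@r2).round(4) for v in(r.x,b.x,*res)])
E
python3 - <<'E'
from meas import *
env.sleep(.3)
o=S();c=eyes.capture("scene");pickle.dump(c,open("scene5.pkl","wb"));meas(c,np.array(o["eef_pos"][:2]),o["eef_pos"][2]-.085)
c=pickle.load(open("scene.pkl","rb"));
try: meas(c,np.array(o["eef_pos"][:2]),.2)
except Exception as e: print(e)
E
```

```text
8.84 [0.4603 0.2346 0.1783] [ 0.35  0.65 -1.32] [0.004 0.004 0.012] 0.251
key [0.462  0.2356] ringtop [0.4613 0.2342] 0.0 wall [array([0.4613, 0.2374, 0.0458]), array([0.4609, 0.2367, 0.0453]), array([0.4589, 0.2338, 0.0422])]
lat key/ring/wall [np.float64(0.0005), np.float64(0.0009), np.float64(-0.0013), np.float64(-0.0011), np.float64(-0.0004)]
key [0.4603 0.2346] ringtop [0.4566 0.226 ] 0.0 wall [array([0.4613, 0.2372, 0.0455]), array([0.4614, 0.2372, 0.0457]), array([0.4587, 0.2337, 0.0419])]
lat key/ring/wall [np.float64(0.0), np.float64(0.0035), np.float64(-0.0012), np.float64(-0.0011), np.float64(-0.0005)]
```

```bash
sed -i 's/^W=np.array(\[[^]]*\])/W=np.array([.4599,.2352])/' h.py
python3 - <<'E'
from h import *
a=np.radians(-79.5)
env.move_linear((*W,.090+OFF),velocity=.05);env.sleep(.2);S()
for z,v in((.075,.05),(.055,.05),(.045,.03)):
    t=env.move_linear((*W,z+OFF),velocity=v,threshold=5);S(z,t)
    if t: break
else:
    for z in(.042,.0405,.039):
        t=env.move_linear((*W,z+OFF),velocity=.02,threshold=7);env.sleep(.15);S(z,t)
        if t: break
E
```

```text
9.34 [0.4599 0.2352 0.175 ] [-0.1  -0.03 -1.23] [ 0.032  0.001 -0.056] 0.249
0.075 False 9.79 [0.4597 0.2349 0.1596] [ 0.07 -0.02 -0.93] [-0.032 -0.023  0.052] 0.252
0.055 False 10.34 [0.4599 0.235  0.1398] [ 0.57 -0.58 -1.6 ] [0.048 0.007 0.029] 0.253
0.045 False 10.82 [0.4598 0.2351 0.1299] [ 0.26 -1.05 -1.63] [ 0.01   0.009 -0.006] 0.25
0.042 False 11.28 [0.4602 0.2353 0.1272] [2.14 0.22 0.22] [ 0.064 -0.18   0.001] 0.252
0.0405 False 11.68 [0.4601 0.2353 0.1256] [1.2  0.29 1.28] [ 0.077 -0.275 -0.025] 0.252
0.039 False 12.07 [0.4601 0.2352 0.1241] [1.38 0.49 2.53] [ 0.146 -0.421  0.   ] 0.254
```

Run:
```python
from h import *
z=.038
env.move_linear((*W,z+OFF),velocity=.02,threshold=8);S()
d=-79.5
for i in range(3):
    d+=4; env.goto((*W,z+OFF),down(np.radians(d)));S(d)
o=readout.observe();print(np.round(o["qpos"],3))
R=Rn.from_rotvec(o["tcp_rot"]).as_matrix();print(np.degrees(np.arctan2(R[1,1],R[0,1])))
```

```text
12.32 [0.4601 0.2353 0.1231] [0.91 1.41 3.04] [ 0.207 -0.457  0.054] 0.248
-75.5 12.57 [0.4597 0.2351 0.123 ] [1.42 0.39 3.46] [ 0.046 -0.19   0.069] 0.247
-71.5 12.82 [0.4596 0.2351 0.1229] [-0.26 -0.59  3.94] [-0.027 -0.026  0.08 ] 0.255
-67.5 13.07 [0.4596 0.2351 0.1229] [-0.11  0.24  2.58] [-0.082  0.02   0.064] 0.248
[-1.266  0.492  0.872  2.072 -0.524  0.81  -1.259]
-67.68089300302734
```

Run:
```python
from h import *
z=.038;d=-67.5
while d<25:
    d+=3; env.goto((*W,z+OFF),down(np.radians(d)))
    f=readout.observe()["ft_force"][2]
    if f<1:
        env.sleep(.1);f2=readout.observe()["ft_force"][2]
        print(d,round(f,2),round(f2,2))
        if f2<.8: break
    else: print(d,round(f,2),end="; ")
S(d);print(readout.observe()["qpos"].round(2))
```

```text
-64.5 2.02; -61.5 3.69; -58.5 3.98; -55.5 3.49; -52.5 3.75; -49.5 2.76; -46.5 3.41; -43.5 2.76; -40.5 3.0; -37.5 2.79; -34.5 -1.66 -1.18
-34.5 15.93 [0.46   0.2354 0.1228] [-0.34 -0.73 -1.18] [ 0.031 -0.067 -0.014] 0.255
[-1.16  0.44  0.72  2.07 -0.41  0.78 -0.8 ]
```

The force dropped at -34.5°, so the foot is in the hole. I'll centre it a little and push through.

Run:
```python
from h import *
d=-29.5
env.goto((*W,.038+OFF),down(np.radians(d)));S(d)
for z in(.034,.030,.0275,.026):
    t=env.move_linear((*W,z+OFF),velocity=.02,threshold=5);env.sleep(.15);o=S(z,t)
    if t or o["ft_force"][2]>1.5: break
```

```text
-29.5 16.18 [0.4599 0.2354 0.1229] [ 0.66 -1.1  -1.73] [-0.022  0.058 -0.024] 0.253
0.034 False 16.68 [0.4599 0.2352 0.119 ] [ 0.82 -0.21 -1.32] [ 0.025 -0.015  0.049] 0.247
0.03 False 17.18 [0.46   0.2352 0.115 ] [ 0.27  0.45 -1.11] [-0.076 -0.011 -0.037] 0.252
0.0275 False 17.6 [0.4601 0.2353 0.1126] [ 1.28  1.3  -0.61] [ 0.035 -0.104  0.024] 0.248
0.026 False 18.0 [0.46   0.2353 0.1111] [0.31 1.61 1.  ] [ 0.127 -0.081  0.04 ] 0.247
```

Run:
```python
from h import *
d=-29.5
env.move_linear((*W,.0286+OFF),velocity=.02);env.sleep(.15);S()
while d<17:
    d+=5; env.goto((*W,.0286+OFF),down(np.radians(d)));S(d)
env.sleep(.2);S()
```

```text
18.43 [0.4596 0.2351 0.1135] [ 0.52  0.54 -1.42] [ 0.005 -0.03   0.042] 0.252
-24.5 18.68 [0.4598 0.2351 0.1135] [ 0.19 -0.62 -1.2 ] [-0.02  -0.032  0.009] 0.248
-19.5 18.93 [0.4599 0.2352 0.1136] [ 0.24  0.56 -0.92] [-0.005 -0.034 -0.002] 0.249
-14.5 19.18 [0.4599 0.2352 0.1136] [-0.09  0.69 -1.05] [ 0.059 -0.039 -0.062] 0.25
-9.5 19.43 [0.4599 0.2352 0.1136] [-0.21 -0.15 -1.68] [-0.01  -0.035 -0.018] 0.25
-4.5 19.68 [0.4599 0.2352 0.1136] [ 0.92 -0.02 -1.51] [-0.05   0.017 -0.028] 0.248
0.5 19.93 [0.4599 0.2352 0.1136] [ 0.15  0.3  -1.73] [-0.007  0.05   0.014] 0.248
5.5 20.18 [0.4599 0.2352 0.1136] [-0.6   1.22 -0.53] [-0.007 -0.008 -0.041] 0.248
10.5 20.43 [0.4599 0.2352 0.1136] [ 0.41 -0.97 -1.19] [ 0.001 -0.021  0.001] 0.252
15.5 20.68 [0.4599 0.2352 0.1136] [-0.56  1.25 -0.54] [-0.04   0.057  0.022] 0.25
20.5 20.93 [0.4599 0.2352 0.1136] [-0.74 -0.01 -1.42] [-0.024 -0.028  0.01 ] 0.251
21.13 [0.4599 0.2352 0.1136] [-0.59 -0.04 -1.35] [ 0.024 -0.016 -0.03 ] 0.252
```

```bash
python3 - <<'E'
from h import *
for z in(.034,.042,.06,.09,.12):
    t=env.move_linear((*W,z+OFF),velocity=.05 if z<.07 else .1);env.sleep(.2);S(z)
for n in("scene","top"):
    c=eyes.capture(n);cv2.imwrite(f"pics/{n}6.png",c["pixels"][:,:,::-1]);pickle.dump(c,open(n+"6.pkl","wb"))
E
python3 -c "
import cv2
cv2.imwrite('pics/z6.png',cv2.resize(cv2.imread('pics/scene6.png')[110:310,110:310],None,fx=3,fy=3))"
```

```text
0.034 21.59 [0.4597 0.2351 0.1188] [-0.4  -0.67 -4.83] [ 0.026 -0.021 -0.034] 0.248
0.042 22.1 [0.4598 0.2351 0.1269] [ 0.07  1.35 -2.92] [0.012 0.021 0.003] 0.254
0.06 22.81 [0.4597 0.2351 0.1448] [-0.22 -0.64 -3.12] [-0.025  0.01  -0.04 ] 0.25
0.09 23.46 [0.4594 0.2349 0.1743] [ 0.12  0.08 -3.73] [ 0.015 -0.023 -0.009] 0.251
0.12 24.11 [0.4594 0.235  0.2043] [-0.27  0.6  -3.14] [-0.013  0.021 -0.02 ] 0.253
```

View pics/z6.png

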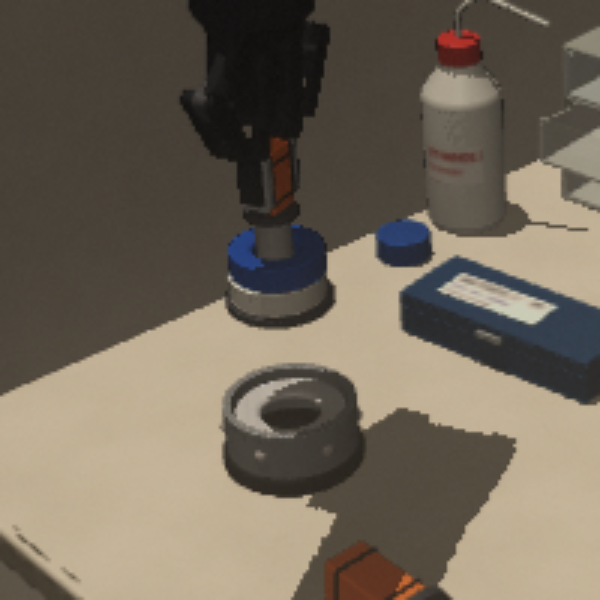

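Both rings hang level on the key above the empty grey cradle (crop 275,265). Next I'll carry the stack to a point over the green cradle.

```bash
python3 - <<'E'
from h import *
from meas import least_squares,r2
env.move_linear((*D,.12+OFF),velocity=.11);env.sleep(.3);o=S()
print(np.round(o["qpos"],2))
env.move_linear((*D,.075+OFF),velocity=.08);env.sleep(.3);o=S()
for n in("scene","top"):
    c=eyes.capture(n);cv2.imwrite(f"pics/{n}7.png",c["pixels"][:,:,::-1]);pickle.dump(c,open(n+"7.pkl","wb"))
c=pickle.load(open("scene7.pkl","rb"));P=cloud(c);e=np.array(o["eef_pos"][:2])
hsv=cv2.cvtColor(c["pixels"],cv2.COLOR_RGB2HSV);H,S_,V=[hsv[...,i].astype(int) for i in range(3)]
near=np.hypot(P[...,0]-e[0],P[...,1]-e[1])<.06
def fit(nm,m,r):
    q=P[m&near]
    w=least_squares(lambda s:np.hypot(q[:,0]-s[0],q[:,1]-s[1])-(r or s[2]),(*e,.045),loss="soft_l1",f_scale=.001)
    print(nm,len(q),w.x.round(4),"rel TCP",(w.x[:2]-e).round(4),np.abs(w.fun).mean().round(4))
z=P[...,2]
gr=(H>45)&(H<82)&(S_>90);bl=(H>100)&(H<130)&(S_>120)
fit("green wall",gr&(z>.015)&(z<.035),.0455);fit("green wall",gr&(z>.015)&(z<.035),None)
fit("blue",bl&(z>.115)&(z<.127),.032)
fit("white",(S_<90)&(z>.098)&(z<.108),.032)
E
python3 -c "
import cv2,numpy as np
a=cv2.imread('pics/scene7.png')[160:310,260:420];b=cv2.imread('pics/top7.png')[130:280,240:400]
cv2.imwrite('pics/z7.png',cv2.resize(np.hstack([a,b]),None,fx=2.5,fy=2.5))"
```

```text
27.17 [0.6438 0.0293 0.205 ] [-0.78 -0.26 -3.28] [-0.047 -0.002 -0.026] 0.252
[-0.53  0.5   0.55  1.69 -0.29  1.04  0.47]
28.18 [0.6441 0.0293 0.1605] [-0.28 -0.26 -3.79] [ 0.01   0.033 -0.019] 0.248
green wall 307 [0.6452 0.0311 0.045 ] rel TCP [0.0012 0.0018] 0.0018
green wall 307 [0.6431 0.0293 0.0429] rel TCP [-0.0009  0.    ] 0.0014
blue 79 [0.6496 0.0242 0.045 ] rel TCP [ 0.0055 -0.0051] 0.0034
white 150 [0.6458 0.0326 0.045 ] rel TCP [0.0018 0.0033] 0.0013
```

View pics/z7.png

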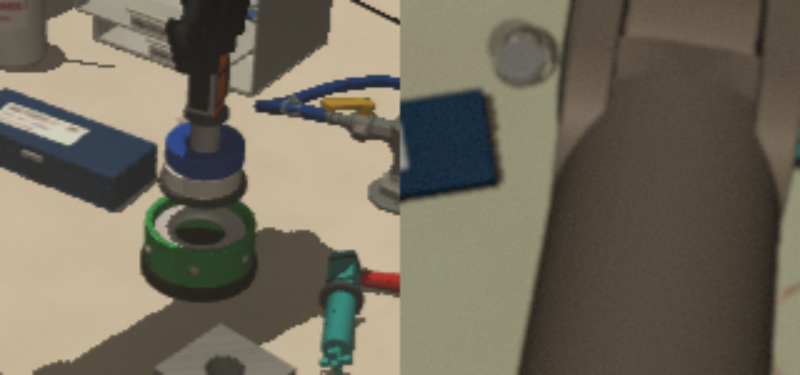

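Run:
```python
from h import *
for z in(.05,.042,.036,.033,.031,.029):
    t=env.move_linear((*D,z+OFF),velocity=.03 if z>.045 else .015,threshold=6);env.sleep(.15);o=S(z,t)
    if t or o["ft_force"][2]>2: break
for n in("scene",):
    c=eyes.capture(n);cv2.imwrite(f"pics/{n}8.png",c["pixels"][:,:,::-1]);pickle.dump(c,open(n+"8.pkl","wb"))
cv2.imwrite('pics/z8.png',cv2.resize(c["pixels"][160:310,260:420,::-1],None,fx=4,fy=4))
```

```text
0.05 False 29.41 [0.644  0.0292 0.1353] [ 0.36  0.12 -4.32] [ 0.031 -0.04   0.02 ] 0.253
0.042 False 30.24 [0.6439 0.0292 0.1271] [ 0.05  0.71 -3.6 ] [-0.009  0.021 -0.007] 0.248
0.036 False 30.94 [0.6439 0.0292 0.1211] [ 0.88  0.64 -4.66] [-0.008  0.008 -0.044] 0.251
0.033 False 31.44 [0.6438 0.0292 0.118 ] [ 0.65 -0.19 -3.79] [ 0.018 -0.051 -0.058] 0.248
0.031 False 31.88 [0.644  0.0292 0.1162] [ 0.46  0.5  -1.41] [-0.007 -0.015  0.005] 0.247
0.029 False 32.31 [0.6438 0.0292 0.114 ] [-0.17 -0.42 -1.63] [ 0.01   0.02  -0.013] 0.25
```

View pics/z8.png

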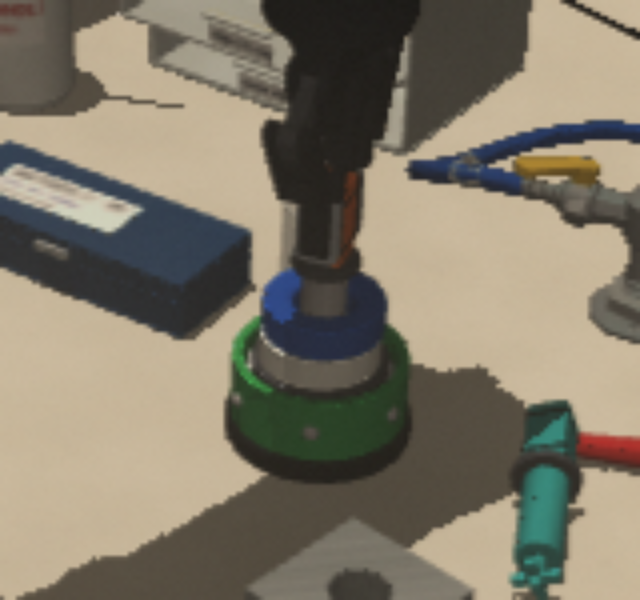

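The stack took its weight off at exactly the seated height (tip 31 mm). I'll rest the shoulder on the plate, then release.

```bash
python3 - <<'E'
from h import *
t=env.move_linear((*D,.0272+OFF),velocity=.01,threshold=4);env.sleep(.15);S(t)
jaws.gripper_to(0.7);env.sleep(.2);S()
env.move_linear((*D,.19),velocity=.08);S()
env.move_linear((*D,.30),velocity=.2)
q=env.solve_ik((.45,.35,.33),down(np.radians(20.5)));print(q)
env.goto((.45,.35,.33),down(np.radians(20.5)));S()
for n in("scene","top"):
    c=eyes.capture(n);cv2.imwrite(f"pics/{n}9.png",c["pixels"][:,:,::-1]);pickle.dump(c,open(n+"9.pkl","wb"))
E
python3 - <<'E'
import sys;sys.argv=['']
from h import *
a=cv2.imread('pics/scene9.png')[160:310,260:420];b=cv2.imread('pics/top9.png')[130:280,240:400]
cv2.imwrite('pics/z9.png',cv2.resize(np.hstack([a,b]),None,fx=2.5,fy=2.5))
for n in("scene","top"):
    c=pickle.load(open(n+"9.pkl","rb"));P=cloud(c)
    hsv=cv2.cvtColor(c["pixels"],cv2.COLOR_RGB2HSV);H,S_,V=[hsv[...,i].astype(int) for i in range(3)]
    near=np.hypot(P[...,0]-D[0],P[...,1]-D[1])<.06
    q=P[near&(H>100)&(H<130)&(S_>120)&(P[...,2]>.074)]
    if len(q)>20:
        A=np.c_[q[:,:2],np.ones(len(q))];m=abs(q[:,2]-np.median(q[:,2]))<.004
        s=np.linalg.lstsq(A[m],q[m,2],rcond=None)[0];print(n,"blue top z",np.median(q[:,2]),"slope",s[:2],cv2.minEnclosingCircle((q[m,:2]*1000).astype(np.float32)))
    q=P[near&(H<14)&(S_>140)&(P[...,2]>.09)];zt=np.percentile(q[:,2],95);print("handle top",zt,q[q[:,2]>zt-.004].mean(0))
E
```

```text
False 32.84 [0.644  0.0292 0.1124] [-0.04  0.23 -0.57] [-0.    -0.13  -0.008] 0.248
33.49 [0.6438 0.0292 0.1122] [0.24 0.99 0.96] [-0.02   0.001 -0.004] 0.7
34.62 [0.6434 0.0293 0.1894] [-0.48  0.61  0.01] [-0.012 -0.003  0.025] 0.701
[-1.22713474  0.24019774  0.55992252  1.71514184 -0.13472008  1.22474467
 -0.27650271]
36.72 [0.451  0.3486 0.3298] [0.05 0.18 0.42] [ 0.002 -0.026 -0.02 ] 0.698
scene blue top z 0.08156630679738197 slope [-0.00776782 -0.00561087] ((645.7260131835938, 29.849735260009766), 33.12953567504883)
handle top 0.15408823669085747 [0.64178824 0.0278509  0.1527991 ]
top blue top z 0.08042032454643211 slope [ 0.00721404 -0.01081442] ((645.9063110351562, 28.63968849182129), 31.572952270507812)
handle top 0.1535110702044353 [0.64555299 0.0241894  0.15208643]
```

View pics/z9.png

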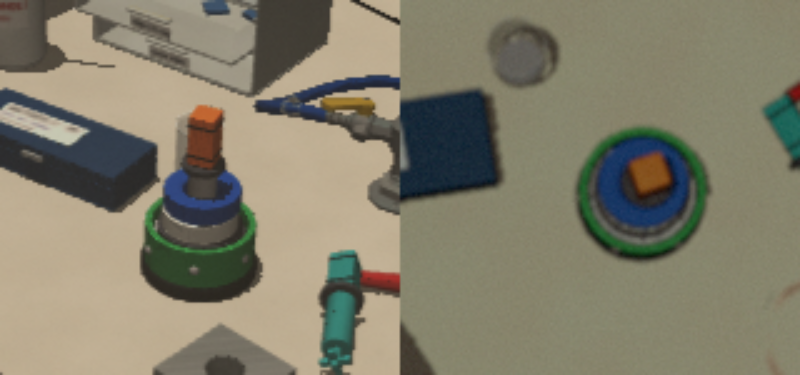

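The rings lie flat in the green cradle (top crop 640,185) with the key standing in them. The turquoise decoy fell near the marker, so I'll check that before handing in.

Run:
```python
from h import *
for f in("top.pkl","top9.pkl"):
    c=pickle.load(open(f,"rb"));P=cloud(c);I=c["pixels"].astype(int)
    near=np.hypot(P[...,0]-.755,P[...,1]+.13)<.09
    w=near&(P[...,2]>.007)&(P[...,2]<.03)&((I[...,0]-I[...,1]>50)|(I.min(-1)>140))
    print(P[w].mean(0),P[w].min(0),P[w].max(0),w.sum())
    b=(np.hypot(P[...,0]-.73,P[...,1]-.115)<.04)&(P[...,2]>.02);print("beaker",P[b].mean(0))
c=pickle.load(open("top9.pkl","rb"));cv2.imwrite("pics/z10.png",c["pixels"][:,:,::-1])
```

```text
[ 0.73194149 -0.10082303  0.01445021] [ 0.7169188  -0.12021029  0.00853395] [ 0.74584298 -0.08086383  0.0210355 ] 124
beaker [0.74558573 0.12343681 0.04291602]
[ 0.73277532 -0.10209461  0.01420008] [ 0.71959715 -0.12014635  0.00981173] [ 0.74654479 -0.08230884  0.01916553] 120
beaker [0.74535298 0.12359179 0.04377901]
```

View pics/z10.png

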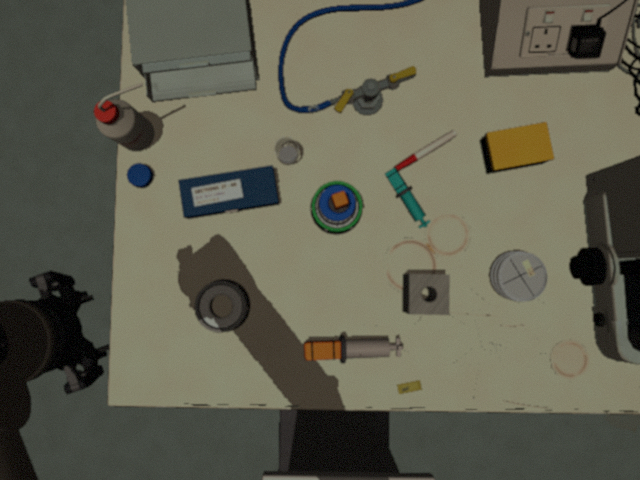

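The marker (425,150) and the beaker (289,152) are where they started to within about 2 mm. The stack is at (337,206) and the robot is clear. Handing in.

```bash
python3 -c "
from cell import env
env.finish_job()"
```

```text
the job is handed in; nothing more can be done
```

I carried out the whole task and handed it in at about 37 s on the robot's clock, well under the 72 s limit; no verdict is reported.

**What I did:**
- I took the small orange key from its stand and threaded it through both rings. I pressed with about 4–5 N and turned the key until the force dropped after 45° of turning.
- I pushed the foot through to the shoulder, backed off 1.6 mm, turned the key 50° to lock it and lifted the stack out.
- I lowered the stack into the green cradle, where its weight came off at the expected height, then released the key.

**Last checks:**

| Check | Result |
|---|---|
| Upper ring, top face height | 80–82 mm (82 expected) |
| Upper ring, slope | no more than about 0.013 rad |
| Upper ring, distance off the cradle axis | about 2 mm |
| Key | upright, tip about 27 mm high |
| Marker and beaker | within about 2 mm of where they started |
| Gripper | open and clear of everything |

- **Lower ring:** I did not measure it separately. It was visible under the upper ring in its place.
- **Camera agreement:** the two cameras differed by 1–2 mm on positions. They differed by about 4 mm on the middle of the key handle's top, where only part of that face is visible.
- **Decoy keys:** the large orange and the turquoise decoys fell over early on. I believe they stood unstably rather than being hit, but I did not see them fall. Both ended up lying on the worktop. The turquoise one lies right beside the marker but has not moved it.

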